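# Tighten a stand's clamp nut with a two-pin key between its cheeks

## Robot

A 6-joint arm with a two-finger parallel gripper is mounted at the origin on the work surface. World frame = base frame: x ahead of the robot, y to its left, z up, the work surface at z = 0. Lengths are in m, angles in rad, forces in N, time in s.
With the tool pointing down it reaches from about 0.275 to 0.75 m from the base axis. Payload 10.2 kg.
Tool frame: the origin (TCP) lies at the very end of the fingers, on their centre line; the grasp point (between the pads) lies 19 mm behind it (r.tcp_to_grasp is the distance from the TCP to the grasp point, in m); z points along the fingers, y is the line along which they close (so a half turn about z gives the same grasp; the last joint's range is limited). The gripper opens to 85 mm and grips with 20 to 120 N. Pads are 22 mm wide; open, the fingers measure 114 mm over their backs; the gripper's body (76 mm by 85 mm) begins 54 mm behind the grasp point. The pads swing forward as they close: fully open they stand 13 mm farther back than shut.
Start: joints at [1.006, 0.313, 1.498, -0, 1.331, -0.223], TCP at [0.176, 0.495, 0.231] pointing down, gripper open.
Joint ranges: [-2.94, 2.94], [-0.97, 2.17], [0.19, 2.56], [-1.23, 4.37], [0.02, 3.11], [-2.88, 2.88]. Speed limits (rad/s): [2.39, 2.39, 3.01, 3.14, 3.14, 3.14].

## Interface

Orientations are given as a unit quaternion [w, x, y, z].
In Python, from workcell import r, capture, camera_params, recognise, tip_of gives the robot as it stands. The module is installed in compiled form; this text tells all that it offers.
- The arm moves only by the shell command python3 -m inch 'ROWS'. ROWS is JSON, a list of rows, each an object of numbers: "tx", "ty", "tz": the shift along the world's x, y, z each as a share of 4 cm, from -1 to 1; "spin": the turn about the world's z as a share of 6 degrees, from -1 to 1; "jaw": the finger opening in mm, from 0 to 85.4. In form: [{"tx": .., "ty": .., "tz": .., "spin": .., "jaw": ..}, ...]. A call has 1 to 10 rows; each row shifts and turns the commanded pose from where the row before left it; what a row does not reach is not made up. A row lasts 1/10 s, in which the tool goes at most 50 mm and 8.59 degrees, less where a joint would pass 70% of its speed; a pose out of reach is approached as far as the arm can. A call with a number of a shift or a turn outside -1 to 1 is refused whole. A call with a gripper value outside its range is refused whole. The fingers move at their own pace and stop on an object; the grip force is fixed at half the most. Time passes only in rows, so rows that do not move let the fingers close. It gives the time, the measured TCP pose, the force, the opening and the grip force at its end, in the units of the state.
- r.get_state(): the state, without advancing time (a new reading comes with each control period).
- capture(name): name is "scene" or "top" or "wrist"; returns the picture (480x640x3 uint8, red, green, blue); there is no depth.
- camera_params(name): a dict with "mtx" (3x3 intrinsics, pixels), "k1" (the pictures are not rectified: a ray, as slopes to the right and down, at radius r is drawn at 1 + k1 r^2 times it, then the intrinsics apply), "world_to_cam" (4x4, takes a point from world to camera coordinates). Camera axes: x right, y down, z forward; pixel columns grow to the right and rows downward; lengths in m; the calibration is good to about 2 mm. A picture is of the moment at which its call begins: read the wrist's pose just before it. camera_params takes no time and is no camera call; for the wrist camera it gives the pose at the moment of the call.
- r.hand_in(): hands the job in; it is judged then, once.
Trained networks look in the newest picture that a camera, given by its name, has taken for a name from the list of things; names that differ only in an ending like _2 or _b are one class to them, and where a whole thing is asked for, a point or a joint stands for the part that bears it (a point fixed in the world has none). Each returns a list of dicts, best first, with "p" (0 to 1); they miss things now and then, are a little off and sometimes report something else, mostly with a low value. They report only what shows in the picture. A call takes as long as a camera call. They do not tell look-alikes from the thing itself.
- recognise(camera, query): "pixel" ([column, row] in pixels, amid what is visible of it).
- tip_of(camera, query): "pixel" ([column, row] in pixels: a listed point, or the origin of a listed thing).
The state is a dict: "clock": time; "joint_positions": joint angles; "joint_vel": joint speeds; "joint_torque": joint torques, N m; "position": TCP position; "orientation": TCP orientation; "force": force on the tool from outside, world axes, zero at the start; "wrist_torque": the same for the moment, N m; "grip_width": finger opening in m; "gripper_force": force on a finger pad.
Only numpy, scipy, OpenCV 4.12 (cv2) and the standard library are available. Lean on these libraries where they do the work, as an engineer would, in place of code of your own. Each camera call takes 0.05 s, during which the arm holds its last target. There are 200 camera calls.

## Task

In the fume hood the six-armed star nut on the cast foot of the clamp stand, the one between two upright cheeks, has come loose: take the steel two-pin key from the cork mat, set its pins down between the arms of the nut and turn the nut clockwise (seen from above) until it comes to its stop. The cheeks leave the key's handle only a short swing, so lift the key, swing it back, reseat it and turn again; do not turn the nut with the fingers or press them on the foot. Then stand the key back on its cork mat, pins down, and let go.

Things in the scene. Friction and masses are not known exactly. Their poses are not given: they have to be found in the camera images.
- foot: Dark cast round stand foot, fixed, 170 mm across, 22 mm high. Origin: on the nut's axis at worktop level; z up. A rod socket block, 60 mm high, empty, stands 65 mm off, 50 degrees from +x to +y. On the -x side two cheeks 12 mm thick, 46 to 80 mm from the axis, tops 85 mm up: the seated key's handle can point up to 50 degrees either side of -x before it meets one. Another foot nearby, with a plain round knob, is not the one.
- nut (a joint): Nut's turn, rad, clockwise from above: 0 to 1.955 (stop, tight); starts 0 to 0.56; stiff (0.4 N m), stays put. Six-armed star 70 mm across, top 44 mm up, 20 mm tall, arms 9 mm wide; at 0 an arm points 40 degrees anticlockwise of foot +x. The key fits centred with its handle -40 degrees + turn (+/- any 60) clockwise of foot -x, then 12 degrees free play each way.
- key: Loose steel T key, 0.4 kg. Origin midway between its two pin tips, z up; handle runs to -x. Cross-bar 72 mm along y, 18 to 30 mm up; pins 8 mm thick, 18 mm long, at y = +/-27 mm. Handle 16 mm wide, 18 to 36 mm up, ends at x = -195 mm; black sleeve to grip at x = -142 to -68 mm; tail stub 18 mm long under x = -185 mm. Seated on the nut, its origin is 26 mm above the foot's.
- mat: Cork mat fixed on the worktop, 300 mm along its x, 140 mm along its y, 4 mm thick; origin at the centre of its underside. The key stands on it on its pins and tail stub, its cross-bar towards the mat's +x. A plain flat spanner lies beside the mat and is not needed.
Things that resemble listed ones, but are neither listed nor needed, are in the scene too. Of the things like the key, leave any that is red; of the rest the smaller one is meant.

How it is judged:
On the way, in this order (a step that is already met when the one before it is completed fails the run):
1. the key is seated on the nut while the nut is still loose (horizontal distance between key and foot below 0.015 m and z of key in the frame of foot below 0.036 m and value of joint nut below 1.5 rad), for 0.1 s.
2. the key is lifted clear of the partly turned nut (z of key in the frame of foot above 0.044 m and value of joint nut between 0.65 and 1.7 rad), for 0.05 s.
3. the key, seated again, has brought the nut to its stop (horizontal distance between key and foot below 0.015 m and z of key in the frame of foot below 0.036 m and value of joint nut above 1.78 rad), for 0.1 s.
At the end, for the whole second after the job is handed in: The nut is within 10 degrees of its stop (joint above 1.78 rad); the key is released and at rest, upright within 10 degrees, with the middle of its pins over the mat and the pins resting on it (under 15 mm above the worktop) (value of joint nut above 1.78 rad and x of key in the frame of mat between -0.15 and 0.15 m and y of key in the frame of mat between -0.07 and 0.07 m and z of key in the frame of mat below 0.015 m and angle between key's own z axis and vertical below 0.17 rad and linear speed of key below 0.02 m/s); the robot touches nothing.
It fails at once if the fingers press on the foot, its cheeks or its nut with more than 10 N (contact force between the fingers and foot above 10 N).
It also fails if it takes over 61 s, if anything falls off the work surface, if the arm or the gripper's body presses on something with over 40 N, if the wrist force passes 120 N, or if a joint passes its speed limit or range.

## Working session

There is one attempt and no reset: what is moved stays moved. The work goes in short steps, Python scripts to look and compute and a shell command to move; the robot and the scene stay as the last step left them, time stands still between calls to the robot, and variables do not carry over. Pictures are saved under pics/ and viewed, at most 11 in all, crops included, and the job is handed in when it is done.

```bash
mkdir -p pics; cat > h.py <<'E'
import numpy as np, cv2
from workcell import r, capture, camera_params, recognise, tip_of
def ray(cam,px,P=None):
    P=P or camera_params(cam); K=np.array(P["mtx"]); k=P["k1"]
    d=np.array([(px[0]-K[0,2])/K[0,0],(px[1]-K[1,2])/K[1,1]]); u=d.copy()
    for _ in range(30): u=d/(1+k*(u@u))
    T=np.array(P["world_to_cam"]); R=T[:3,:3]
    return -R.T@T[:3,3], R.T@np.array([u[0],u[1],1])
def at(cam,px,z,P=None):
    o,d=ray(cam,px,P); return o+d*(z-o[2])/d[2]
def proj(cam,p,P=None):
    P=P or camera_params(cam); T=np.array(P["world_to_cam"]); K=np.array(P["mtx"])
    c=T[:3,:3]@np.array(p)+T[:3,3]; u=c[:2]/c[2]; u=u*(1+P["k1"]*(u@u))
    return np.array([K[0,0]*u[0]+K[0,2],K[1,1]*u[1]+K[1,2]])
def save(cam,name):
    im=capture(cam); cv2.imwrite(f"pics/{name}.png",im[:,:,::-1]); return im
E
python3 - <<'E'
from h import *
np.set_printoptions(precision=3,suppress=True)
print(r.get_state())
for c in("top","scene"):
    im=save(c,c+"0")
    for q in("foot","nut","key","mat"):
        print(c,q,[(d["p"],d["pixel"],at(c,d["pixel"],.03)) for d in recognise(c,q)[:4]],"TIP",[(d["p"],d["pixel"],at(c,d["pixel"],.004 if q!="foot" else 0)) for d in tip_of(c,q)[:4]])
a=cv2.imread("pics/top0.png")
E
```

```text
{'clock': 0.0, 'joint_positions': array([ 1.006,  0.313,  1.498,  0.   ,  1.331, -0.223]), 'joint_vel': array([ 0.001,  0.   , -0.   , -0.001, -0.001, -0.002]), 'joint_torque': array([  0.001, -41.227, -25.974,  -0.   ,   0.004,  -0.   ]), 'position': array([0.176, 0.494, 0.231]), 'orientation': array([-0.   ,  0.17 ,  0.985, -0.001]), 'force': array([-0.316,  0.096, -0.034]), 'wrist_torque': array([ 0.   , -0.007, -0.012]), 'gripper_force': 0.0, 'grip_width': 0.0852946014199959}
top foot [(0.89, [379.0, 165.4], array([ 0.607, -0.075,  0.03 ])), (0.68, [377.6, 162.3], array([ 0.615, -0.071,  0.03 ]))] TIP [(0.77, [380.6, 167.1], array([ 0.612, -0.083,  0.   ]))]Traceback (most recent call last):
  File "<stdin>", line 7, in <module>
ValueError: it knows: foot, key, mat
```

View pics/top0.png

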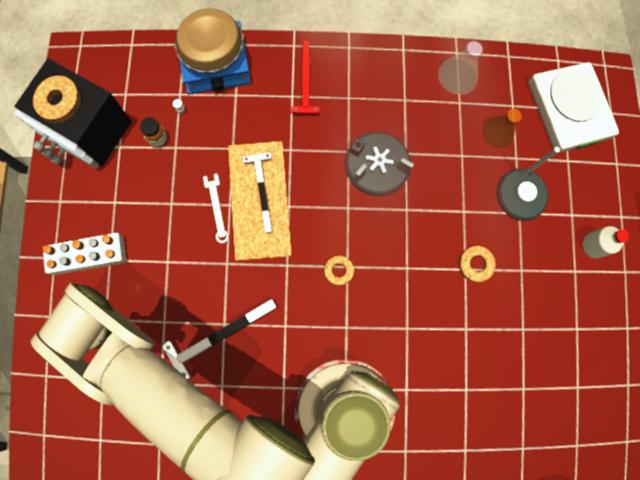

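The top view shows the key on the mat (cross-bar about (257,158), tail end about (268,230)). The star-nut foot is at (379,163), and the look-alikes are the red key and a larger key at (220,335). Next I'll zoom in on the two that matter.

```bash
python3 - <<'E'
from h import *
np.set_printoptions(precision=3,suppress=True)
a=cv2.imread("pics/top0.png")
f=cv2.resize(a[115:215,329:429],(400,400),interpolation=cv2.INTER_CUBIC)
m=cv2.resize(a[140:240,215:315],(400,400),interpolation=cv2.INTER_CUBIC)
cv2.imwrite("pics/crop1.png",np.hstack([f,m]))
for c in("top","scene"):
    im=save(c,c+"0")
    for q in("foot","key","mat"):
        print(c,q,[(d["p"],d["pixel"],at(c,d["pixel"],.03)) for d in recognise(c,q)[:4]],"TIP",[(d["p"],d["pixel"],at(c,d["pixel"],.004 if q!="foot" else 0)) for d in tip_of(c,q)[:4]])
E
```

```text
top foot [(0.86, [379.3, 165.5], array([ 0.607, -0.075,  0.03 ]))] TIP [(0.65, [380.1, 163.8], array([ 0.621, -0.082,  0.   ]))]
top key [(0.92, [211.2, 340.6], array([0.159, 0.327, 0.03 ])), (0.9, [304.9, 85.4], array([0.82 , 0.118, 0.03 ]))] TIP [(0.84, [255.5, 162.1], array([0.614, 0.24 , 0.004])), (0.71, [305.2, 111.2], array([0.758, 0.116, 0.004])), (0.57, [178.2, 361.3], array([0.105, 0.41 , 0.004]))]
top mat [(0.57, [256.6, 203.1], array([0.5  , 0.231, 0.03 ]))] TIP [(0.61, [262.1, 200.2], array([0.514, 0.219, 0.004]))]
scene foot [(0.72, [270.4, 335.5], array([ 0.638, -0.081,  0.03 ]))] TIP [(0.74, [271.1, 336.8], array([ 0.616, -0.071,  0.   ]))]
scene key [(0.86, [379.0, 262.3], array([0.553, 0.217, 0.03 ])), (0.84, [332.8, 168.7], array([0.158, 0.322, 0.03 ])), (0.72, [416.7, 369.0], array([0.838, 0.115, 0.03 ])), (0.38, [274.1, 336.8], array([ 0.645, -0.076,  0.03 ]))] TIP [(0.86, [387.7, 346.5], array([0.748, 0.114, 0.004])), (0.68, [353.5, 160.8], array([0.109, 0.418, 0.004])), (0.62, [402.5, 285.3], array([0.617, 0.238, 0.004]))]
scene mat [(0.59, [374.9, 267.1], array([0.563, 0.201, 0.03 ]))] TIP [(0.67, [373.9, 260.2], array([0.516, 0.229, 0.004]))]
```

View pics/crop1.png

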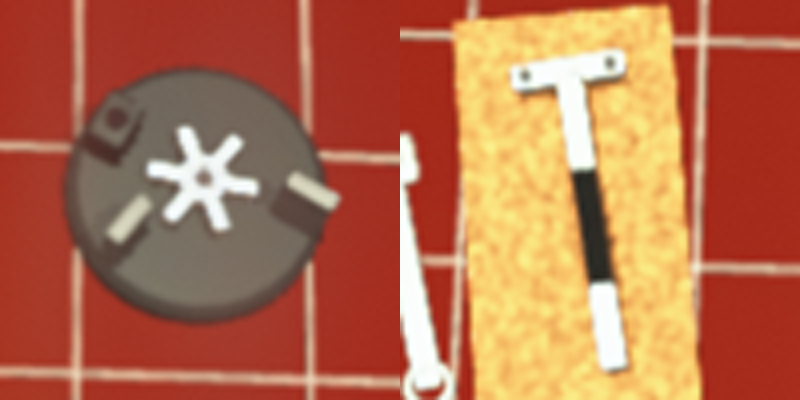

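```bash
python3 - <<'E'
from h import *
np.set_printoptions(precision=4,suppress=True)
F=lambda x,y:(329+x/4-.375,115+y/4-.375); M=lambda x,y:(215+(x-400)/4-.375,140+y/4-.375)
A=lambda p,z:at("top",p,z)
ang=lambda v:np.degrees(np.arctan2(v[1],v[0]))
n=A(F(205,177),.044);print("nut",n)
tips=[A(F(*t),.044) for t in[(185,130),(236,140),(254,187),(220,226),(172,218),(150,168)]]
print("mean",np.mean(tips,0),[ (round(ang(t-n),1),round(np.hypot(*(t-n)[:2]),4)) for t in tips])
for nm,p,z in(("c1",F(128,220),.085),("c2",F(313,190),.085),("sock",F(113,118),.06)):
    q=A(p,z);print(nm,q,ang(q-n),np.hypot(*(q-n)[:2]))
e=[A(M(514,80),.034),A(M(624,62),.034)];t=A(M(613,368),.040);c=A(M(568,71),.034)
print("key",e,t,c,"barang",ang(e[0]-e[1])-90,"len",np.linalg.norm(e[0]-e[1]),"mid",(e[0]+e[1])/2,"handle",ang((e[0]+e[1])/2-t),np.linalg.norm((e[0]+e[1])/2-t))
print("sleeve",A(M(583,170),.04),A(M(600,281),.04))
s=r.get_state();q=s["orientation"]
from scipy.spatial.transform import Rotation as R
print(R.from_quat([q[1],q[2],q[3],q[0]]).as_matrix())
W=np.array(camera_params("wrist")["world_to_cam"]);print(np.linalg.inv(W)[:3,3],W[:3,:3])
E
```

```text
nut [ 0.6201 -0.075   0.044 ]
mean [ 0.6193 -0.0736  0.044 ] [(np.float64(22.3), np.float64(0.0331)), (np.float64(-38.2), np.float64(0.0321)), (np.float64(-100.0), np.float64(0.0315)), (np.float64(-163.6), np.float64(0.0331)), (np.float64(142.8), np.float64(0.0346)), (np.float64(82.3), np.float64(0.0351))]
c1 [ 0.578  -0.0221  0.085 ] 128.47861378292916 0.0676165464075596
c2 [ 0.6011 -0.1358  0.085 ] -107.36515208761847 0.06367085357230522
sock [ 0.6515 -0.0151  0.06  ] 62.29379832431294 0.06760445858885038
key [array([0.611, 0.269, 0.034]), array([0.6246, 0.2001, 0.034 ])] [0.4272 0.1993 0.04  ] [0.6178 0.2352 0.034 ] barang 11.174192355451353 len 0.07026424491726632 mid [0.6178 0.2345 0.034 ] handle 10.480337044208108 0.19392972746502415
sleeve [0.5517 0.2226 0.04  ] [0.4814 0.2093 0.04  ]
[[-0.9421  0.3352 -0.    ]
 [ 0.3352  0.9421  0.    ]
 [ 0.     -0.     -1.    ]]
[0.099  0.5209 0.3735] [[ 0.3356  0.942   0.0001]
 [ 0.8937 -0.3184  0.3162]
 [ 0.2979 -0.1061 -0.9487]]
```

Measurements agree with each other:
- Cross-bar 70 mm.
- Handle yaw about 10.7°.
- Foot yaw about 11°.
- Nut arm at about 21° mod 60, so the nut starts at about 30°.

Plan: seat the key with the handle at 201°, swing it to about 149°, then reseat it at 222° and turn to the stop. Now moving above the key.

```bash
python3 -m inch '[{"tx":0.84,"ty":-0.7,"spin":0.5,"jaw":60},{"tx":0.84,"ty":-0.7,"spin":0.5,"jaw":60},{"tx":0.84,"ty":-0.7,"spin":0.5,"jaw":60},{"tx":0.84,"ty":-0.7,"spin":0.5,"jaw":60},{"tx":0.84,"ty":-0.7,"spin":0.5,"jaw":60},{"tx":0.84,"ty":-0.7,"spin":0.5,"jaw":60},{"tx":0.84,"ty":-0.7,"spin":0.5,"jaw":60},{"tx":0.84,"ty":-0.7,"spin":0.5,"jaw":60},{"tx":0.84,"ty":-0.7,"spin":0.5,"jaw":60},{"tx":0.84,"ty":-0.7,"spin":0.5,"jaw":60}]'
cat >> h.py <<'E'
np.set_printoptions(precision=4,suppress=True)
def pose():
    from scipy.spatial.transform import Rotation as R
    s=r.get_state();q=s["orientation"];M=R.from_quat([q[1],q[2],q[3],q[0]]).as_matrix()
    print("t",s["clock"],"tcp",s["position"],"yang",np.degrees(np.arctan2(M[1,1],M[0,1])),"keyyaw",np.degrees(np.arctan2(M[1,1],M[0,1]))-90,"F",s["force"],"w",s["grip_width"],"g",s["gripper_force"]);return s
E
python3 - <<'E'
from h import *
pose();P=camera_params("wrist");save("wrist","w1")
for q in("key","foot","mat"): print(q,[(d["p"],d["pixel"],at("wrist",d["pixel"],.004,P)) for d in tip_of("wrist",q)])
E
```

```text
t 0.9 tcp [0.176  0.4946 0.2313] yang 70.41226600310111 keyyaw -19.58773399689889 F [ 0.3461 -0.4354 -0.6826] w 0.08549468349427737 g 0.0
key [(0.65, [215.6, 157.1], array([0.1063, 0.4119, 0.004 ]))]
foot []
mat []schema error: expected keys tx, ty, tz, spin, jaw
```

View pics/w1.png

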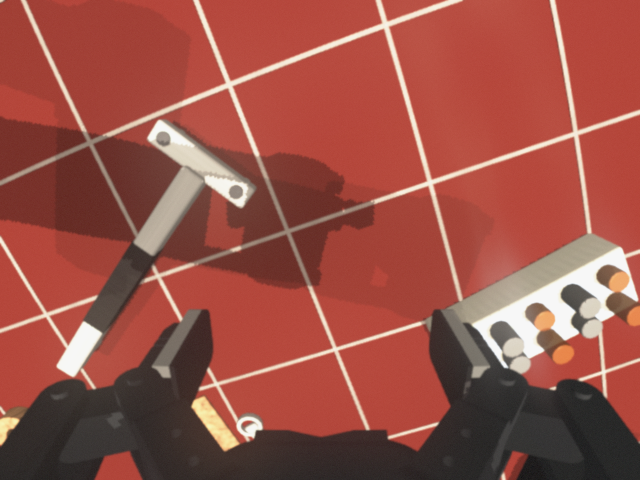

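The move was refused because every row needs all five keys. The picture shows only the large decoy key, with its bar at about (200,165). Resending the move.

```bash
python3 -m inch '[{"tx":0.84,"ty":-0.7,"tz":0,"spin":0.5,"jaw":60},{"tx":0.84,"ty":-0.7,"tz":0,"spin":0.5,"jaw":60},{"tx":0.84,"ty":-0.7,"tz":0,"spin":0.5,"jaw":60},{"tx":0.84,"ty":-0.7,"tz":0,"spin":0.5,"jaw":60},{"tx":0.84,"ty":-0.7,"tz":0,"spin":0.5,"jaw":60},{"tx":0.84,"ty":-0.7,"tz":0,"spin":0.5,"jaw":60},{"tx":0.84,"ty":-0.7,"tz":0,"spin":0.5,"jaw":60},{"tx":0.84,"ty":-0.7,"tz":0,"spin":0.5,"jaw":60},{"tx":0.84,"ty":-0.7,"tz":0,"spin":0.5,"jaw":60},{"tx":0.84,"ty":-0.7,"tz":0,"spin":0.5,"jaw":60}]'
python3 - <<'E'
from h import *
pose();P=camera_params("wrist");save("wrist","w2")
for q in("key","foot","mat"): print(q,[(d["p"],d["pixel"],at("wrist",d["pixel"],.004,P)) for d in tip_of("wrist",q)])
E
```

```text
clock: 2.1
position: [0.5132, 0.2132, 0.2314]
orientation: [0.0, -0.092, 0.996, 0.0]
force: [0.6, 1.2, 0.3]
grip_width: 0.0598
gripper_force: 0.0
t 2.1 tcp [0.5132 0.2132 0.2314] yang 100.5281769698885 keyyaw 10.528176969888506 F [0.5539 1.1852 0.2852] w 0.05975124413035269 g 0.0
key [(0.82, [319.4, 293.4], array([0.6176, 0.2304, 0.004 ]))]
foot [(0.72, [40.2, 240.9], array([ 0.6135, -0.0721,  0.004 ]))]
mat [(0.7, [336.3, 203.4], array([0.5177, 0.2289, 0.004 ]))]
```

View pics/w2.png

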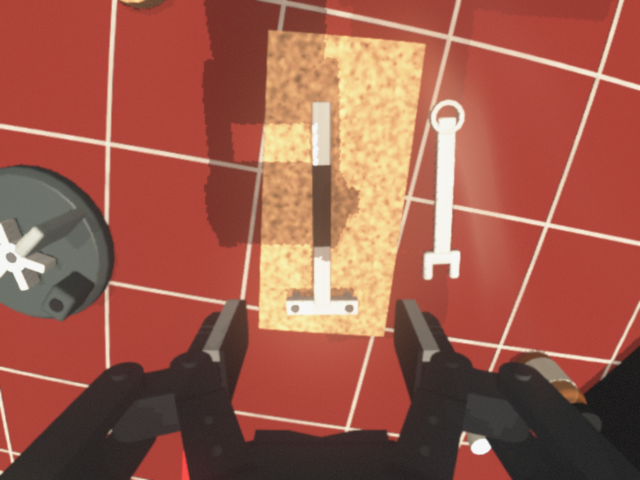

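The wrist view shows the key lying straight in the image: bar (287..357, 308), tail (320,102), sleeve rows 165 to 246. The foot is at the left edge.

```bash
python3 - <<'E'
from h import *
for n,p,z in(("b1",(287,307),.034),("b2",(357,307),.034),("tail",(320,102),.04),("s1",(321,165),.04),("s2",(321.5,247),.04),("barmid",(322,307),.034)): print(n,at("wrist",p,z))
a=at("wrist",(322,307),.034);b=at("wrist",(320,102),.04);print(np.degrees(np.arctan2(*(a-b)[1::-1])),np.hypot(*(a-b)[:2]))
E
```

```text
b1 [0.6217 0.1993 0.034 ]
b2 [0.6093 0.2677 0.034 ]
tail [0.4262 0.1972 0.04  ]
s1 [0.4772 0.2073 0.04  ]
s2 [0.5511 0.2212 0.04  ]
barmid [0.6155 0.2335 0.034 ]
10.848719694034063 0.19269773561380135
```

```bash
python3 -m inch '[{"tx":-0.02,"ty":0.03,"tz":-1,"spin":0.02,"jaw":60},{"tx":0,"ty":0,"tz":-1,"spin":0,"jaw":60},{"tx":0,"ty":0,"tz":-1,"spin":0,"jaw":60},{"tx":0,"ty":0,"tz":-1,"spin":0,"jaw":60},{"tx":0,"ty":0,"tz":-0.9,"spin":0,"jaw":60},{"tx":0,"ty":0,"tz":-0.6,"spin":0,"jaw":10},{"tx":0,"ty":0,"tz":0,"spin":0,"jaw":0},{"tx":0,"ty":0,"tz":0,"spin":0,"jaw":0},{"tx":0,"ty":0,"tz":0,"spin":0,"jaw":0},{"tx":0,"ty":0,"tz":0,"spin":0,"jaw":0}]'; python3 -c "
from h import *
pose()"
```

```text
clock: 3.3
position: [0.5114, 0.2162, 0.0124]
orientation: [0.001, -0.092, 0.996, 0.0]
force: [-0.6, 0.7, -0.2]
grip_width: 0.0151
gripper_force: 61.1
t 3.3 tcp [0.5114 0.2162 0.0124] yang 100.55019539025379 keyyaw 10.55019539025379 F [-0.6219  0.75   -0.1865] w 0.015071478463150902 g 61.138858795166016
```

```bash
python3 -m inch '[{"tx":0,"ty":0,"tz":0.8,"spin":0,"jaw":0},{"tx":0,"ty":0,"tz":1,"spin":0,"jaw":0},{"tx":0.2,"ty":-0.7,"tz":0.8,"spin":0,"jaw":0},{"tx":0,"ty":-0.9,"tz":0.4,"spin":0,"jaw":0},{"tx":0,"ty":-0.9,"tz":0,"spin":0,"jaw":0},{"tx":0,"ty":-0.9,"tz":0,"spin":0,"jaw":0},{"tx":0,"ty":-0.9,"tz":0,"spin":0,"jaw":0},{"tx":0,"ty":-0.9,"tz":0,"spin":0,"jaw":0},{"tx":0,"ty":-0.7,"tz":0,"spin":0,"jaw":0},{"tx":0,"ty":0,"tz":0,"spin":0,"jaw":0}]'
python3 - <<'E'
from h import *
pose();P=camera_params("wrist");save("wrist","w3")
for q in("key","foot"): print(q,[(d["p"],d["pixel"],at("wrist",d["pixel"],.004 if q!="foot" else 0,P)) for d in tip_of("wrist",q)])
E
```

```text
clock: 4.3
position: [0.5192, -0.0231, 0.1319]
orientation: [0.0, -0.09, 0.996, -0.001]
force: [-0.0, 1.2, -4.5]
grip_width: 0.015
gripper_force: 60.5
t 4.3 tcp [ 0.5192 -0.0231  0.1319] yang 100.32452728529572 keyyaw 10.324527285295716 F [-0.0096  1.2474 -4.4505] w 0.01496639604103444 g 60.51552772521973
key []
foot [(0.7, [238.4, 323.4], array([ 0.615 , -0.0752,  0.    ]))]
```

View pics/w3.png

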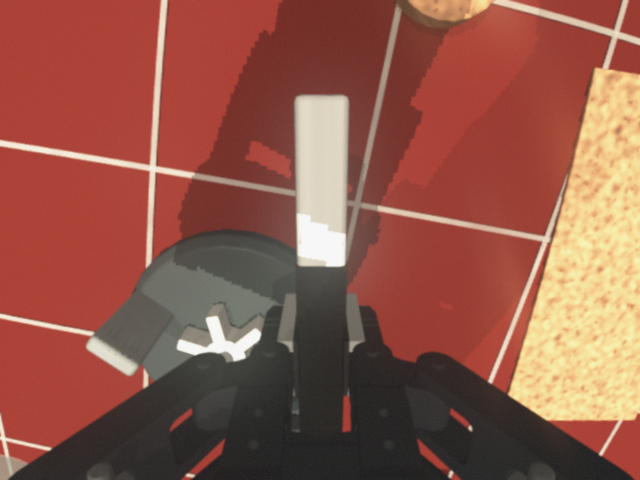

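The wrist view shows the held handle, and the nut at about (226,350) with arm tips at (216,318) and (183,346).

```bash
python3 - <<'E'
from h import *
c=at("wrist",(227,350),.044);print(c)
for p in((215,318),(184,346),(254,336)):
    q=at("wrist",p,.044);n=np.array([.6197,-.0745,.044]);print(q,np.degrees(np.arctan2(*(q-n)[1::-1]))%60,np.hypot(*(q-n)[:2]))
q=at("wrist",(115,356),.085);print("cheek",q)
a=at("wrist",(321,97),.1319-.0084+.036);print("tail",a)
E
```

```text
[ 0.6095 -0.0711  0.044 ]
[ 0.5852 -0.0818  0.044 ] 11.897742074367017 0.03521892219927622
[ 0.6123 -0.1016  0.044 ] 14.715172378432243 0.028137299316531823
[ 0.5943 -0.0536  0.044 ] 20.538665388004205 0.03283527137351689
cheek [ 0.5972 -0.131   0.085 ]
tail [ 0.4355 -0.036   0.1595]
```

```bash
python3 -m inch '[{"tx":-0.01,"ty":-0.73,"tz":0,"spin":0.55,"jaw":0},{"tx":-0.01,"ty":-0.73,"tz":0,"spin":0.55,"jaw":0},{"tx":-0.02,"ty":-0.72,"tz":0,"spin":0.52,"jaw":0},{"tx":0,"ty":0,"tz":0,"spin":0,"jaw":0},{"tx":0,"ty":0,"tz":-0.9,"spin":0,"jaw":0},{"tx":0,"ty":0,"tz":-0.8,"spin":0,"jaw":0},{"tx":0,"ty":0,"tz":-0.1,"spin":0,"jaw":0},{"tx":0,"ty":0,"tz":0,"spin":0,"jaw":0}]'
python3 - <<'E'
from h import *
pose()
a=save("top","t2")
b=cv2.imread("pics/top0.png")
cv2.imwrite("pics/crop2.png",cv2.resize(a[90:210,320:440,::-1],(600,600),interpolation=cv2.INTER_CUBIC))
E
```

```text
clock: 5.25
position: [0.5177, -0.1064, 0.0595]
orientation: [-0.0, -0.176, 0.984, 0.0]
force: [0.1, 0.2, -3.9]
grip_width: 0.0151
gripper_force: 60.4
t 5.25 tcp [ 0.5177 -0.1064  0.0595] yang 110.31356745483393 keyyaw 20.31356745483393 F [ 0.1142  0.2461 -3.9449] w 0.015134513302312252 g 60.40060758590698
```

View pics/crop2.png

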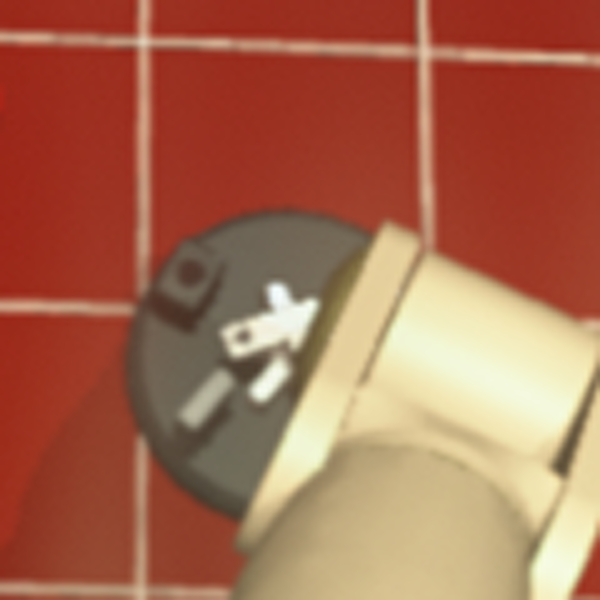

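The visible left pin's end is at crop (243,337), between the two nut arms at (275,293) and (268,383). I'll check it in numbers.

```bash
python3 - <<'E'
from h import *
C=lambda x,y:(320+x/5-.4,90+y/5-.4)
p=at("top",C(243,337),.0595-.0084+.030);print("pin",p)
y=np.radians(20.3);k=np.array([.5177,-.1064])+.1066*np.array([np.cos(y),np.sin(y)]);print("key pred",k,"from pin",p[:2]-.027*np.array([-np.sin(y),np.cos(y)]))
n=np.array([.6193,-.074])
for q in((275,290),(258,396)):
    a=at("top",C(*q),.044);print(a,np.degrees(np.arctan2(*(a[:2]-n)[::-1])),np.hypot(*(a[:2]-n)))
E
```

```text
pin [ 0.612  -0.041   0.0811]
key pred [ 0.6177 -0.0694] from pin [ 0.6213 -0.0663]
[ 0.6494 -0.0617  0.044 ] 22.204491948275596 0.03251281191732816
[ 0.5933 -0.053   0.044 ] 141.10850573072588 0.033420773906273994
```

```bash
python3 -m inch '[{"tx":-0.02,"ty":-0.13,"tz":0,"spin":0,"jaw":0},{"tx":0,"ty":0,"tz":-0.15,"spin":0,"jaw":0},{"tx":0,"ty":0,"tz":-0.15,"spin":0,"jaw":0},{"tx":0,"ty":0,"tz":-0.15,"spin":0,"jaw":0},{"tx":0,"ty":0,"tz":-0.1,"spin":0,"jaw":0},{"tx":0,"ty":0,"tz":0,"spin":0,"jaw":0}]'
```

```text
clock: 5.9
position: [0.5164, -0.1124, 0.0365]
orientation: [-0.001, -0.176, 0.984, 0.0]
force: [-0.1, 0.3, -4.7]
grip_width: 0.0149
gripper_force: 60.5
```

```bash
cat >> h.py <<'E'
def arc(y0,y1,n,R=.1066):
    y=np.radians(np.linspace(y0,y1,n+1));p=-R*np.c_[np.cos(y),np.sin(y)]
    print("spin/row",(y1-y0)/n/6);print(np.round(np.diff(p,axis=0)/.04,3))
E
python3 -c "
from h import *
arc(20.3,-31,10)"
```

```text
spin/row -0.855
[[-0.073  0.227]
 [-0.052  0.233]
 [-0.031  0.237]
 [-0.01   0.238]
 [ 0.012  0.238]
 [ 0.033  0.236]
 [ 0.054  0.232]
 [ 0.074  0.227]
 [ 0.094  0.219]
 [ 0.114  0.21 ]]
```

```bash
python3 -m inch '[{"tx":-0.07,"ty":0.23,"tz":0,"spin":-0.855,"jaw":0},{"tx":-0.05,"ty":0.23,"tz":0,"spin":-0.855,"jaw":0},{"tx":-0.03,"ty":0.24,"tz":0,"spin":-0.855,"jaw":0},{"tx":-0.01,"ty":0.24,"tz":0,"spin":-0.855,"jaw":0},{"tx":0.01,"ty":0.24,"tz":0,"spin":-0.855,"jaw":0},{"tx":0.03,"ty":0.24,"tz":0,"spin":-0.855,"jaw":0}]'
```

```text
clock: 6.5
position: [0.5109, -0.0554, 0.0372]
orientation: [-0.001, 0.093, 0.996, -0.0]
force: [-4.2, -1.7, -3.0]
grip_width: 0.0149
gripper_force: 60.7
```

```bash
python3 -m inch '[{"tx":0.05,"ty":0.23,"tz":0,"spin":-0.855,"jaw":0},{"tx":0.07,"ty":0.23,"tz":0,"spin":-0.855,"jaw":0},{"tx":0.09,"ty":0.22,"tz":0,"spin":-0.855,"jaw":0},{"tx":0.11,"ty":0.21,"tz":0,"spin":-0.855,"jaw":0},{"tx":0,"ty":0,"tz":0,"spin":0,"jaw":0}]'; python3 - <<'E'
from h import *
pose(); a=save("top","t3")
cv2.imwrite("pics/crop3.png",cv2.resize(a[90:210,320:440,::-1],(600,600),interpolation=cv2.INTER_CUBIC))
E
```

```text
clock: 7.0
position: [0.5247, -0.0193, 0.0372]
orientation: [-0.0, 0.267, 0.964, 0.0]
force: [-1.0, 1.1, -4.2]
grip_width: 0.0152
gripper_force: 60.6
t 7.0 tcp [ 0.5247 -0.0193  0.0372] yang 58.987695291352715 keyyaw -31.012304708647285 F [-1.0067  1.1223 -4.1926] w 0.015217913953956207 g 60.587639808654785
```

View pics/crop3.png

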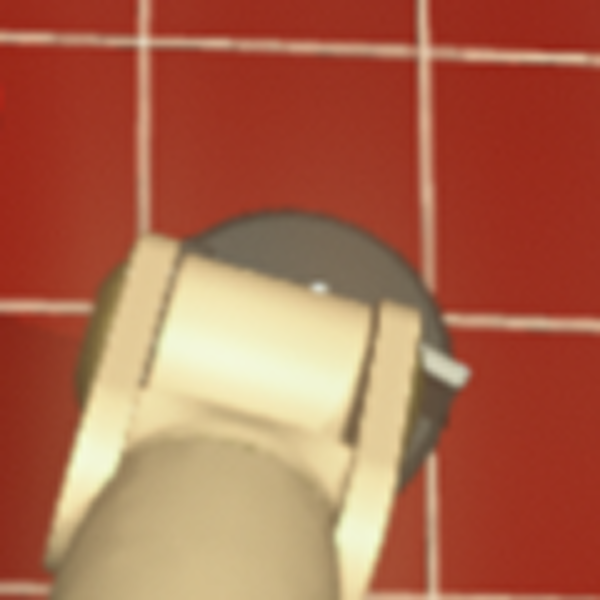

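The picture shows one nut arm tip at (318,287); the rest is hidden by the wrist. Next: back off slightly, lift and swing back.

```bash
python3 -m inch '[{"tx":-0.05,"ty":-0.08,"tz":0,"spin":0.4,"jaw":0},{"tx":0,"ty":0,"tz":0.4,"spin":0,"jaw":0},{"tx":0,"ty":0,"tz":0.4,"spin":0,"jaw":0},{"tx":0,"ty":0,"tz":0,"spin":0,"jaw":0}]'; python3 - <<'E'
from h import *
pose(); n=np.array([.6193,-.074])
a=at("top",(320+318/5-.4,90+284/5-.4),.044);print(a,np.degrees(np.arctan2(*(a[:2]-n)[::-1])),np.hypot(*(a[:2]-n)))
arc(-28.6,41,12)
E
```

```text
clock: 7.45
position: [0.524, -0.0242, 0.0711]
orientation: [0.002, 0.247, 0.969, -0.0]
force: [-0.0, -0.6, -3.5]
grip_width: 0.0149
gripper_force: 60.6
t 7.45 tcp [ 0.524  -0.0242  0.0711] yang 61.433528203820636 keyyaw -28.566471796179364 F [-0.0488 -0.5882 -3.519 ] w 0.014855241545593109 g 60.5972957611084
[ 0.6534 -0.0836  0.044 ] -15.753684275651253 0.03543728941247046
spin/row 0.9666666666666667
[[-0.117 -0.243]
 [-0.092 -0.254]
 [-0.066 -0.262]
 [-0.039 -0.267]
 [-0.012 -0.269]
 [ 0.016 -0.269]
 [ 0.043 -0.266]
 [ 0.069 -0.261]
 [ 0.095 -0.252]
 [ 0.12  -0.241]
 [ 0.144 -0.228]
 [ 0.166 -0.212]]
```

```bash
python3 -m inch '[{"tx":-0.117,"ty":-0.243,"tz":0,"spin":0.967,"jaw":0},{"tx":-0.092,"ty":-0.254,"tz":0,"spin":0.967,"jaw":0},{"tx":-0.066,"ty":-0.262,"tz":0,"spin":0.967,"jaw":0},{"tx":-0.039,"ty":-0.267,"tz":0,"spin":0.967,"jaw":0},{"tx":-0.012,"ty":-0.269,"tz":0,"spin":0.967,"jaw":0},{"tx":0.016,"ty":-0.269,"tz":0,"spin":0.967,"jaw":0},{"tx":0.043,"ty":-0.266,"tz":0,"spin":0.967,"jaw":0},{"tx":0.069,"ty":-0.261,"tz":0,"spin":0.967,"jaw":0},{"tx":0.095,"ty":-0.252,"tz":0,"spin":0.967,"jaw":0},{"tx":0.12,"ty":-0.241,"tz":0,"spin":0.967,"jaw":0}]'; python3 -m inch '[{"tx":0.144,"ty":-0.228,"tz":0,"spin":0.967,"jaw":0},{"tx":0.166,"ty":-0.212,"tz":0,"spin":0.967,"jaw":0},{"tx":0,"ty":0,"tz":0,"spin":0.2,"jaw":0},{"tx":0,"ty":0,"tz":0,"spin":0,"jaw":0}]'; python3 - <<'E'
from h import *
s=pose(); y=np.radians(42.2); print("tgt",np.array([.6165,-.0745])-.1066*np.array([np.cos(y),np.sin(y)]))
a=save("top","t4")
cv2.imwrite("pics/crop4.png",cv2.resize(a[90:210,320:440,::-1],(600,600),interpolation=cv2.INTER_CUBIC))
E
```

```text
clock: 8.45
position: [0.5232, -0.1275, 0.0685]
orientation: [-0.0, -0.256, 0.967, 0.0]
force: [0.1, 0.5, -4.2]
grip_width: 0.0154
gripper_force: 60.5
clock: 8.85
position: [0.5353, -0.1442, 0.0686]
orientation: [-0.0, -0.359, 0.933, 0.0]
force: [-0.3, 0.0, -4.9]
grip_width: 0.0155
gripper_force: 60.5
t 8.85 tcp [ 0.5353 -0.1442  0.0686] yang 132.10730735309346 keyyaw 42.10730735309346 F [-0.3376  0.0428 -4.9341] w 0.015525251341594453 g 60.503318309783936
tgt [ 0.5375 -0.1461]
```

View pics/crop4.png

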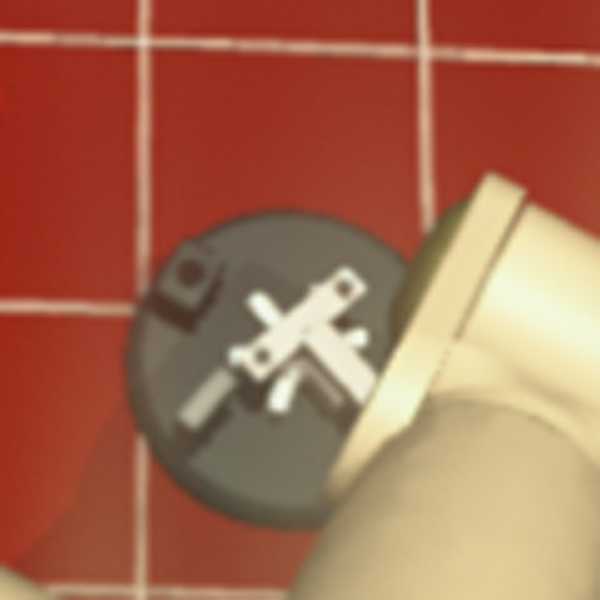

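Both pins show, at (262,357) and (343,288). Nut arm tips show at (258,300), (236,357), (280,408) and (362,335).

```bash
python3 - <<'E'
from h import *
C=lambda x,y:(320+x/5-.4,90+y/5-.4)
z=.0686-.0084+.030
a,b=at("top",C(262,357),z),at("top",C(343,288),z);print("key",(a+b)/2,"yaw",np.degrees(np.arctan2(*(a-b)[1::-1]))-90,np.linalg.norm(a-b))
n=np.array([.6193,-.074])
for q in((256,297),(233,358),(278,410),(365,336)):
    p=at("top",C(*q),.044);print(p,np.degrees(np.arctan2(*(p[:2]-n)[::-1])),np.hypot(*(p[:2]-n)))
E
```

```text
key [ 0.6175 -0.0691  0.0902] yaw 42.60164019863274 0.05426848403908046
[ 0.6453 -0.0521  0.044 ] 40.13147948208304 0.03404927386124275
[ 0.6127 -0.0404  0.044 ] 101.06112052135711 0.03422463052957357
[ 0.5863 -0.0631  0.044 ] 161.67100498554177 0.03472617111249505
[ 0.6267 -0.1073  0.044 ] -77.47983833110776 0.03415757206809522
```

```bash
python3 -m inch '[{"tx":0.05,"ty":-0.1,"tz":-0.2,"spin":-0.1,"jaw":0},{"tx":0,"ty":0,"tz":-0.15,"spin":0,"jaw":0},{"tx":0,"ty":0,"tz":-0.15,"spin":0,"jaw":0},{"tx":0,"ty":0,"tz":-0.15,"spin":0,"jaw":0},{"tx":0,"ty":0,"tz":-0.15,"spin":0,"jaw":0},{"tx":0,"ty":0,"tz":-0.05,"spin":0,"jaw":0},{"tx":0,"ty":0,"tz":0,"spin":0,"jaw":0}]'; python3 -c "
from h import *
pose();arc(41.3,-15,11)"
```

```text
clock: 9.6
position: [0.5378, -0.1482, 0.035]
orientation: [-0.0, -0.355, 0.935, 0.0]
force: [0.7, 0.4, -4.8]
grip_width: 0.0148
gripper_force: 60.5
t 9.6 tcp [ 0.5378 -0.1482  0.035 ] yang 131.5823372505922 keyyaw 41.58233725059219 F [ 0.7287  0.4242 -4.7632] w 0.014844893893679226 g 60.53905963897705
spin/row -0.853030303030303
[[-0.149  0.186]
 [-0.132  0.198]
 [-0.114  0.209]
 [-0.094  0.218]
 [-0.075  0.226]
 [-0.054  0.232]
 [-0.033  0.236]
 [-0.012  0.238]
 [ 0.009  0.238]
 [ 0.03   0.236]
 [ 0.051  0.232]]
```

Seated. Now turning the nut towards its stop, expected at yaw about -13°, and watching the force.

```bash
python3 -m inch '[{"tx":-0.149,"ty":0.186,"tz":0,"spin":-0.853,"jaw":0},{"tx":-0.132,"ty":0.198,"tz":0,"spin":-0.853,"jaw":0},{"tx":-0.114,"ty":0.209,"tz":0,"spin":-0.853,"jaw":0},{"tx":-0.094,"ty":0.218,"tz":0,"spin":-0.853,"jaw":0},{"tx":-0.075,"ty":0.226,"tz":0,"spin":-0.853,"jaw":0},{"tx":-0.054,"ty":0.232,"tz":0,"spin":-0.853,"jaw":0},{"tx":-0.033,"ty":0.236,"tz":0,"spin":-0.853,"jaw":0},{"tx":-0.012,"ty":0.238,"tz":0,"spin":-0.853,"jaw":0}]'; python3 -c "
from h import *
s=pose();print(s['wrist_torque'])"; python3 -m inch '[{"tx":0.01,"ty":0.17,"tz":0,"spin":-0.6,"jaw":0},{"tx":0,"ty":0,"tz":0,"spin":0,"jaw":0}]';python3 -c "
from h import *
s=pose();print(s['wrist_torque'])"
```

```text
clock: 10.4
position: [0.5087, -0.0783, 0.0351]
orientation: [-0.003, -0.004, 1.0, 0.0]
force: [-13.7, -2.8, 0.9]
grip_width: 0.0147
gripper_force: 61.3
t 10.4 tcp [ 0.5087 -0.0783  0.0351] yang 90.4746301278263 keyyaw 0.4746301278263019 F [-13.7197  -2.7723   0.937 ] w 0.014735349663602577 g 61.312705278396606
[-0.3217  1.8978  0.1778]
clock: 10.6
position: [0.5093, -0.0708, 0.035]
orientation: [-0.003, 0.026, 1.0, 0.001]
force: [-12.4, -0.7, -0.9]
grip_width: 0.0151
gripper_force: 61.0
t 10.6 tcp [ 0.5093 -0.0708  0.035 ] yang 87.01110886409225 keyyaw -2.9888911359077497 F [-12.3709  -0.7228  -0.8869] w 0.015084174027089305 g 60.97351312637329
[-0.0319  1.7826  0.136 ]
```

```bash
python3 -m inch '[{"tx":-0.06,"ty":0.14,"tz":0,"spin":-0.5,"jaw":0},{"tx":0.01,"ty":0.14,"tz":0,"spin":-0.5,"jaw":0},{"tx":0,"ty":0,"tz":0,"spin":0,"jaw":0}]';python3 -c "
from h import *
s=pose();print(s['wrist_torque'])"; python3 -m inch '[{"tx":0.02,"ty":0.14,"tz":0,"spin":-0.5,"jaw":0},{"tx":0,"ty":0,"tz":0,"spin":0,"jaw":0}]';python3 -c "
from h import *
s=pose();print(s['wrist_torque'])"
```

```text
clock: 10.9
position: [0.51, -0.06, 0.0355]
orientation: [0.0, 0.078, 0.997, 0.0]
force: [1.8, 1.0, -5.5]
grip_width: 0.015
gripper_force: 60.2
t 10.9 tcp [ 0.51   -0.06    0.0355] yang 81.06760920319127 keyyaw -8.932390796808733 F [ 1.7843  0.9511 -5.5428] w 0.015034088320102118 g 60.22430419921875
[0.4176 0.0641 0.3659]
clock: 11.1
position: [0.5109, -0.0547, 0.0355]
orientation: [0.0, 0.104, 0.995, 0.0]
force: [2.1, 1.4, -6.5]
grip_width: 0.0151
gripper_force: 60.3
t 11.1 tcp [ 0.5109 -0.0547  0.0355] yang 78.11203761509255 keyyaw -11.887962384907453 F [ 2.1055  1.4468 -6.4602] w 0.015107534381833106 g 60.28374373912811
[ 0.4965 -0.1138  0.5101]
```

Continuing in small steps until the force shows the stop.

```bash
for i in 1 2 ; do python3 -m inch '[{"tx":0.03,"ty":0.12,"tz":0,"spin":-0.42,"jaw":0},{"tx":0,"ty":0,"tz":0,"spin":0,"jaw":0}]' >/dev/null;python3 -c "
from h import *
s=pose();print(s['wrist_torque'])"; done
```

```text
t 11.3 tcp [ 0.5118 -0.0503  0.0354] yang 75.64839278327003 keyyaw -14.351607216729974 F [ 1.3489  0.232  -6.7134] w 0.01494475748889371 g 60.521464347839355
[0.1212 0.0088 0.6261]
t 11.5 tcp [ 0.5126 -0.047   0.0354] yang 73.22958106102355 keyyaw -16.770418938976448 F [-3.484  -9.2616 -4.442 ] w 0.014973245793434654 g 62.581767439842224
[-1.5425  0.5707  1.1754]
```

```bash
python3 -m inch '[{"tx":0.02,"ty":0.08,"tz":0,"spin":-0.3,"jaw":0},{"tx":0,"ty":0,"tz":0,"spin":0,"jaw":0},{"tx":0,"ty":0,"tz":0,"spin":0,"jaw":0}]' >/dev/null;python3 - <<'E'
from h import *
s=pose();print(s['wrist_torque'])
E
```

```text
t 11.8 tcp [ 0.5132 -0.0452  0.0354] yang 71.5351358291928 keyyaw -18.464864170807203 F [ -6.332  -17.0298  -5.3531] w 0.01473582960864552 g 67.447129969878
[-2.6736  0.9791  1.5876]
```

The force rises steadily, so the nut is at its stop. Backing off, lifting and checking.

```bash
python3 -m inch '[{"tx":-0.03,"ty":-0.2,"tz":0,"spin":0.9,"jaw":0},{"tx":0,"ty":0,"tz":0,"spin":0,"jaw":0},{"tx":0,"ty":0,"tz":0.4,"spin":0,"jaw":0},{"tx":0,"ty":0,"tz":0.8,"spin":0,"jaw":0},{"tx":0,"ty":0,"tz":1,"spin":0,"jaw":0},{"tx":0,"ty":0.3,"tz":0.3,"spin":0.5,"jaw":0},{"tx":0,"ty":0.9,"tz":0,"spin":0.7,"jaw":0},{"tx":0,"ty":0.9,"tz":0,"spin":0.7,"jaw":0},{"tx":0,"ty":0.9,"tz":0,"spin":0.7,"jaw":0},{"tx":0,"ty":0.9,"tz":0,"spin":0.7,"jaw":0}]';python3 - <<'E'
from h import *
s=pose()
a=save("top","t5")
cv2.imwrite("pics/crop5.png",np.hstack([cv2.resize(a[115:215,329:429,::-1],(400,400),interpolation=cv2.INTER_CUBIC),cv2.resize(a[100:250,215:365,::-1],(400,400),interpolation=cv2.INTER_CUBIC)]))
E
```

```text
clock: 12.8
position: [0.5116, 0.1079, 0.1346]
orientation: [-0.001, -0.057, 0.998, 0.0]
force: [0.9, 0.1, -4.3]
grip_width: 0.0149
gripper_force: 62.0
t 12.8 tcp [0.5116 0.1079 0.1346] yang 96.56920702091787 keyyaw 6.569207020917872 F [ 0.9077  0.125  -4.3279] w 0.01490487021893268 g 62.01501488685608
```

View pics/crop5.png

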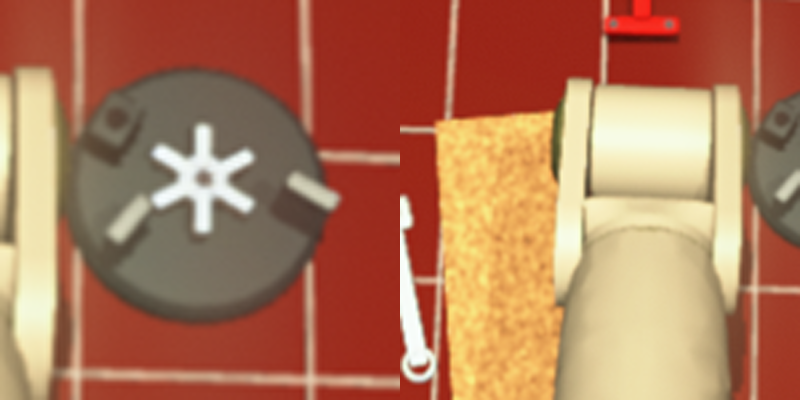

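The nut arms now point straight up and down in the image, near 0°, which is the stop. Putting the key back.

```bash
python3 -m inch '[{"tx":0,"ty":0.9,"tz":0,"spin":0.3,"jaw":0},{"tx":0,"ty":0.9,"tz":0,"spin":0.3,"jaw":0},{"tx":0,"ty":0.85,"tz":0,"spin":0.07,"jaw":0},{"tx":0,"ty":0,"tz":-0.6,"spin":0,"jaw":0},{"tx":0,"ty":0,"tz":-0.9,"spin":0,"jaw":0},{"tx":0,"ty":0,"tz":-0.9,"spin":0,"jaw":0},{"tx":0,"ty":0,"tz":-0.4,"spin":0,"jaw":0},{"tx":0,"ty":0,"tz":-0.1,"spin":0,"jaw":0},{"tx":0,"ty":0,"tz":0,"spin":0,"jaw":0}]'; python3 -m inch '[{"tx":0,"ty":0,"tz":-0.05,"spin":0,"jaw":0},{"tx":0,"ty":0,"tz":0,"spin":0,"jaw":0}]'
```

```text
clock: 13.75
position: [0.5117, 0.2123, 0.0188]
orientation: [-0.001, -0.091, 0.996, 0.0]
force: [-1.3, -0.1, -2.4]
grip_width: 0.0153
gripper_force: 61.3
clock: 13.95
position: [0.5127, 0.2121, 0.0177]
orientation: [0.0, -0.091, 0.996, 0.0]
force: [-1.9, 1.1, 0.3]
grip_width: 0.015
gripper_force: 61.5
```

```bash
python3 -m inch '[{"tx":0,"ty":0,"tz":-0.03,"spin":0,"jaw":0},{"tx":0,"ty":0,"tz":0,"spin":0,"jaw":20},{"tx":0,"ty":0,"tz":0,"spin":0,"jaw":40},{"tx":0,"ty":0,"tz":0,"spin":0,"jaw":60},{"tx":0,"ty":0,"tz":0,"spin":0,"jaw":60},{"tx":0,"ty":0,"tz":0.5,"spin":0,"jaw":60},{"tx":0,"ty":0,"tz":1,"spin":0,"jaw":60},{"tx":0,"ty":0,"tz":1,"spin":0,"jaw":60},{"tx":0,"ty":0,"tz":1,"spin":0,"jaw":60},{"tx":0,"ty":0,"tz":1,"spin":0,"jaw":60}]'; python3 - <<'E'
from h import *
pose();save("wrist","w6")
E
```

```text
clock: 14.95
position: [0.5123, 0.2117, 0.1979]
orientation: [0.0, -0.091, 0.996, 0.0]
force: [0.6, 0.1, -0.1]
grip_width: 0.0599
gripper_force: 0.0
t 14.95 tcp [0.5123 0.2117 0.1979] yang 100.41031403165266 keyyaw 10.41031403165266 F [ 0.5724  0.146  -0.1449] w 0.05986825632750145 g 0.0
```

View pics/w6.png

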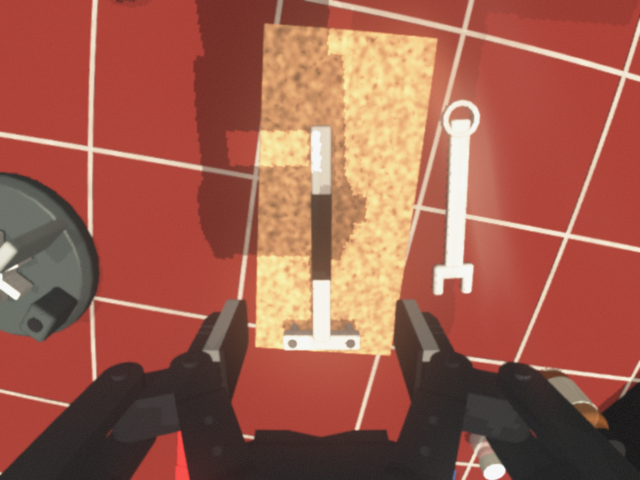

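The key stands on the mat with its bar at row 342, close to the mat's end edge at about row 350. I'll check the margin.

```bash
python3 - <<'E'
from h import *
d=[at("wrist",(292,343),.034),at("wrist",(351,343),.034)];k=(d[0]+d[1])/2;print("key",k,np.linalg.norm(d[0]-d[1]),"tail",at("wrist",(320,128),.04))
c=[at("wrist",p,.004) for p in((264,24),(438,38),(391,355),(255,347))]
for q in c:print(q)
m=sum(c)/4;ex=(c[2]+c[3]-c[0]-c[1])/2;L=np.linalg.norm(ex);ex/=L;print("mat",m,L,np.degrees(np.arctan2(ex[1],ex[0])));v=(k-m)[:2];print("rel",v@ex[:2],ex[0]*v[1]-ex[1]*v[0])
E
```

```text
key [0.6451 0.2361 0.034 ] 0.05641037847493198 tail [0.4501 0.199  0.04  ]
[0.3791 0.14   0.004 ]
[0.3631 0.2812 0.004 ]
[0.6673 0.3156 0.004 ]
[0.6833 0.1719 0.004 ]
mat [0.5232 0.2272 0.004 ] 0.30600550652387 6.220560273712277
rel 0.12214063311405754 -0.004290396567359521
```

```bash
python3 -m inch '[{"tx":-0.3,"ty":0.9,"tz":0.3,"spin":0,"jaw":60},{"tx":-0.3,"ty":0.9,"tz":0.3,"spin":0,"jaw":60},{"tx":-0.3,"ty":0.9,"tz":0.3,"spin":0,"jaw":60},{"tx":-0.3,"ty":0.9,"tz":0.3,"spin":0,"jaw":60},{"tx":-0.3,"ty":0.9,"tz":0.3,"spin":0,"jaw":60},{"tx":0,"ty":0.9,"tz":0,"spin":0,"jaw":60}]' | head -2; python3 - <<'E'
from h import *
a=save("top","t7")[:,:,::-1];b=save("scene","s7")[:,:,::-1]
for c in("top","scene"): print(c,[(d["p"],d["pixel"],at(c,d["pixel"],.004)) for d in tip_of(c,"key")])
cv2.imwrite("pics/crop7.png",np.hstack([cv2.resize(a[140:240,215:315],(400,400),interpolation=cv2.INTER_CUBIC),cv2.resize(b[220:320,330:430],(400,400),interpolation=cv2.INTER_CUBIC)]))
E
```

```text
clock: 15.6
position: [0.4517, 0.4298, 0.2582]
top [(0.83, [255.0, 153.6], array([0.6373, 0.2422, 0.004 ])), (0.7, [179.8, 359.2], array([0.1105, 0.4066, 0.004 ])), (0.62, [306.2, 113.5], array([0.7515, 0.1128, 0.004 ]))]
scene [(0.86, [389.0, 347.1], array([0.751, 0.115, 0.004])), (0.63, [351.6, 161.9], array([0.1122, 0.41  , 0.004 ])), (0.59, [404.8, 290.8], array([0.6336, 0.2325, 0.004 ]))]
```

View pics/crop7.png

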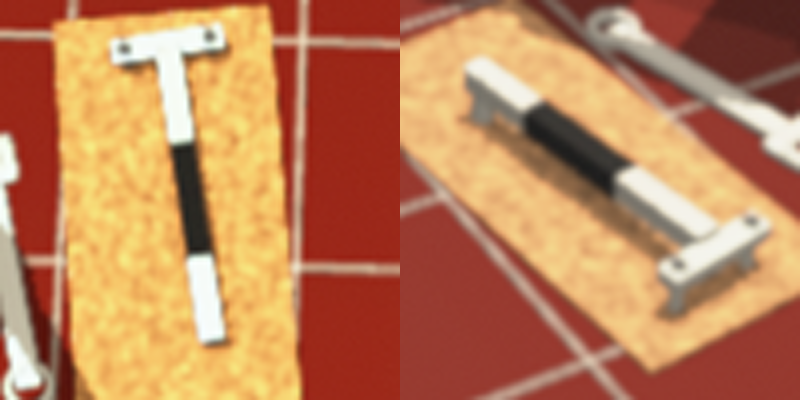

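The key stands upright on its pins and stub, about 25 mm inside the mat edge. One numeric check of the nut angle, then I'll hand in.

```bash
python3 - <<'E'
from h import *
F=lambda x,y:(329+x/4-.375,115+y/4-.375)
T=[at("top",F(*p),.044) for p in((203,126),(251,154),(251,207),(203,232),(157,206),(155,149))]
n=np.mean(T,0);a=np.array([np.degrees(np.arctan2(*(t-n)[1::-1])) for t in T]);a=(a+30)%60-30
print(n,a,"turn est deg",51-a.mean()+60,"need>102")
s=pose()
print(r.hand_in())
E
```

```text
[ 0.6188 -0.074   0.044 ] [ 0.1448 -0.0363 -0.104  -0.6245  2.7112 -1.2745] turn est deg 110.86388338288228 need>102
t 15.8 tcp [0.4523 0.428  0.2554] yang 100.47455835219333 keyyaw 10.474558352193327 F [ 0.1495  0.0947 -0.4343] w 0.06010421081031337 g 0.0
the job is handed in; nothing more can be done
None
```

The job is handed in, and no verdict came back: the nut measures about 111° of its 112° travel, and the key stands upright and released on its mat at 15.8 s, though it slid about 20 mm in the grip at some point, most likely after the final turn.

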